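# Set a started dowel pin to depth in a hand pin press

## Task

Load the housing bar that has the pin standing in it into the nest of the little pin press, pin end first and pin up, and slide it home against the end stop so that the pin stands under the ram. Then press the black knob straight down until the ram bottoms firmly on its depth stop, hold it there for a moment without leaning on it (the stop should carry at least 5 N but never over 15 N), and let the ram rise again. Leave the bar in the nest and do not disturb the other things on the bench.

Things in the scene. Friction and masses are not known exactly. Their poses are not given: they have to be found in the camera images.
- press: Small grey hand pin press, fixed. Origin at table level under its foot (190 x 92 x 14 mm, x -57 to 133 mm). x runs along the nest away from the robot side, z up. At x = 98 mm a round column, 128 mm high, carries an arm 26 mm wide, underside 70 mm, top 106 mm above the table, holding the upright sprung ram at x = 30 mm, y = 0; arm and knob reach forward to x = 10 mm.
- load_rail (a point): Middle of the loading rail's top, 20 mm above the table, at press x = -75 mm. The rail is 14 mm wide (x -121 to -47 mm), level with the nest floor, and leads into it; nothing else stands beside it in front of press x = -58 mm, so fingers can straddle it. A bar laid on it with its middle here has its front end in the flared mouth of the nest.
- end_stop (a point): Foot of the nest's end stop (face at press x = 45 mm), on the nest floor, 20 mm above the table. The nest is a channel along press x: guides 8 mm high above the floor leave 20.4 mm from x = -21 to 45 mm and flare out to 34 mm at x = -56 mm. The stop is 16 mm high. Home, the 90 mm bar lies from x = -45 to 45 mm with its end against it.
- nest_pin (a point): Point on the ram's axis at the height of a loaded bar's top, 37 mm above the table: the bar's pin hole comes here when the bar is home.
- depth_stop (a point): Where the depth-stop screw stands in the arm (press x = 63 mm, 103 mm above the table); this point does not move with the setting. A steel finger on the ram, below the knob, lands on the screw's head. The fitter sets the screw afresh for each job, so the ram bottoms after 13 to 22 mm of stroke; the setting is not measured and must be felt.
- ram (a joint): Stroke of the sprung ram, m: 0 = up, grows as it is pressed down; it can travel at most 0.0235. Its net return force rises from about 3 N at the top to 6.5 N at the bottom. The tip, 10 mm across, starts 61 mm above the table and meets the loaded pin after 8 to 10 mm; the pin then adds about 4 N, and the stop, a rigid one, takes the rest. It springs back up when let go.
- knob_top (a point): Middle of the flat top (26 mm across) of the ram's black mushroom knob (39 mm across); 173 mm above the table with the ram up. It moves down with the ram.
- pinned_bar: The housing bar to work on: plain steel, 18 mm wide (x) x 90 mm long (y) x 17 mm high, 0.16 kg (may vary by a third); origin in the middle of its underside, long axis y. Only this bar has a pin: a 6 mm steel dowel standing up out of its top near the -y end. That end goes in first: -y points along the press's +x when loaded. It lies flat, pin up, on the table.
- pin_hole (a point): Mouth of the pin hole in the bar's top face: 30 mm from the bar's middle towards its -y end, on its centre line, 17 mm above its underside.
- pin (a joint): How far the pin has been driven in from its most proud position, m: at 0 it stands 16 mm out of the bar's top; it starts at 0 to 0.0015. It needs about 4 N to drive and stays where it is left. At the depth stop it ends at 0.005 to 0.014, as the stop is set.
- plain_bar: The same bar without a pin (18 x 90 x 17 mm), not used; leave it. Origin in the middle of its underside, long axis y.
- ring_gauge: Plain steel ring gauge, 38 mm across, 12 mm high, lying flat; leave it. Origin under its middle.
- setup_block: Ground steel block with four bores, 50 x 50 x 25 mm; leave it. Origin under its middle.
- loupe: Black eye loupe, 34 mm across, 30 mm high, standing on its rim; leave it. Origin under its middle.
There are look-alikes about, which are no part of the job. Of the things that look like the pinned_bar, take the one that is farthest to the robot's left at the start.

How it is judged:
By the outcome, as a careful person would: the job done as asked, in the order asked, and still so for the second after the job is handed in, with the robot touching nothing.
It also fails if it takes over 70 s, if anything falls off the work surface, if the arm or the gripper's body presses on something with over 40 N, if the wrist force passes 120 N, or if a joint passes its speed limit or range.

## Robot

A 6-joint arm with a two-finger parallel gripper is mounted at the origin on a cart in front of the work surface, level with it; the furniture and walls round the work are solid. World frame = base frame: x ahead of the robot, y to its left, z up, the work surface at z = 0. Lengths are in m, angles in rad, forces in N, time in s.
With the tool pointing down it reaches from about 0.35 to 0.775 m from the base axis. Payload 5.5 kg.
Tool frame: the origin (TCP) lies at the very end of the fingers, on their centre line; the grasp point (between the pads) lies 19 mm behind it; z points along the fingers, y is the direction in which the jaws open and shut (so a half turn about z gives the same grasp; the last joint's range is limited). The gripper opens to 85 mm and grips with 20 to 120 N. Pads are 22 mm wide; open, the fingers measure 114 mm over their backs; the gripper's body (76 mm by 85 mm) begins 54 mm behind the grasp point. The pads swing forward as they close: fully open they stand 13 mm farther back than shut.
Start: joints at [-1.351, 0.313, 0.046, 1.304, 0, 1.431], TCP at [0.202, -0.538, 0.231] pointing down, gripper open.
Joint ranges: [-2.76, 2.76], [-0.86, 1.69], [-1.03, 1.26], [-2.2, 2.34], [-1.47, 1.5], [-3.14, 3.14]. Speed limits (rad/s): [2.57, 2.57, 3.14, 3.14, 3.14, 3.14].

## Interface

Orientations are given as a unit quaternion [w, x, y, z].
In Python, from workcell import get_state, imaging, env, spotter gives the robot as it stands.
- The arm moves only by the tool play_rows, never from a script. Its argument "moves" is a list of rows, each an object with "claw": the finger opening in cm, from 0 to 8.54; "delta_pos": the shift along the tool's x, y, z in cm, a list of three; "twist": the turn about the tool's z in degrees. A call has 1 to 12 rows; each row is the pose to reach, as a shift and turn from the pose commanded when the call began, along the tool's axes at that moment; what a row does not reach only later rows make up. A row lasts 1/8 s, in which the tool goes at most 62.5 mm and 10.7 degrees, less where a joint would pass 70% of its speed; a pose out of reach is approached as far as the arm can. A call with a gripper value outside its range is refused whole. The fingers move at their own pace and stop on an object; "force" is the grip in N (left out, the last holds). Time passes only in rows, so rows that repeat a pose let the fingers close. It gives the time, the measured TCP pose, the force and the opening at its end, in the units of the state.
- get_state(): the state, without advancing time (a new reading comes with each control period).
- imaging.read_camera(name): name is "scene" or "side" or "wrist"; returns the picture (400x640x3 uint8, red, green, blue); there is no depth.
- imaging.camera_info(name): a dict with "fx", "fy", "cx", "cy" (pixels), "k1" (the pictures are not rectified: a ray, as slopes to the right and down, at radius r is drawn at 1 + k1 r^2 times it, then the intrinsics apply), "world_to_cam" (4x4, takes a point from world to camera coordinates). Camera axes: x right, y down, z forward; pixel columns grow to the right and rows downward; lengths in m; the calibration is good to about 2 mm. A picture is of the moment at which its call begins: read the wrist's pose just before it. camera_info takes no time and is no camera call; for the wrist camera it gives the pose at the moment of the call.
- env.hand_in(): hands the job in, once; it reports no verdict.
Trained networks look in the newest picture that a camera, given by its name, has taken for a name from the list of things; names that differ only in an ending like _2 or _b are one class to them, and where a whole thing is asked for, a point or a joint stands for the part that bears it (a point fixed in the world has none). Each returns a list of dicts, best first, with "conf" (0 to 1); they miss things now and then, are a little off and sometimes report something else, mostly with a low value. They report only what shows in the picture. A call takes as long as a camera call. They do not tell look-alikes from the thing itself.
- spotter.spot_in(camera, query): "extent" ([left, top, right, bottom] in pixels, round what is visible of it).
The state is a dict: "clock": time; "joint_pos": joint angles; "qvel": joint speeds; "tau": joint torques, N m; "tcp_pos": TCP position; "orientation": TCP orientation; "wrist_force": force on the tool from outside, world axes, zero at the start; "ft_torque": the same for the moment, N m; "finger_gap": finger opening in m.
Only numpy, scipy, OpenCV 4.12 (cv2) and the standard library are available. Lean on these libraries where they do the work, as an engineer would, in place of code of your own. Each camera call takes 0.05 s, during which the arm holds its last target. There are 200 camera calls.

## Working session

There is one attempt and no reset: what is moved stays moved. The work goes in short steps, Python scripts to look and compute and a tool call to move; the robot and the scene stay as the last step left them, time stands still between calls to the robot, and variables do not carry over. Pictures are saved under pics/ and viewed, about 8 in all and at most 12, crops included, and the job is handed in when it is done.

Besides the shell and the picture viewer there is one more tool, called as name(argument=value, ...) on one line, values as JSON. play_rows: Moves the arm, as the interface text tells. Its arguments: {"type":"object","properties":{"moves":{"type":"array"},"force":{"type":"number"}},"required":["moves"]}

```bash
ls; mkdir -p pics
cat > h.py <<'E'
import numpy as np, cv2
from workcell import get_state, imaging, env, spotter
def K(i): return np.array([[i["fx"],0,i["cx"]],[0,i["fy"],i["cy"]],[0,0,1.]])
def D(i): return np.array([i["k1"],0,0,0,0.])
def proj(i,P):
    T=np.array(i["world_to_cam"]); r,_=cv2.Rodrigues(T[:3,:3])
    return cv2.projectPoints(np.array(P,float).reshape(-1,1,3),r,T[:3,3],K(i),D(i))[0].reshape(-1,2)
def ray(i,px,z):
    T=np.array(i["world_to_cam"]); u=cv2.undistortPoints(np.array(px,float).reshape(-1,1,2),K(i),D(i)).reshape(-1,2)
    d=np.c_[u,np.ones(len(u))]@T[:3,:3]; o=-T[:3,:3].T@T[:3,3]
    return o+d*((z-o[2])/d[:,2])[:,None]
def save(n,im,s=1): cv2.imwrite(n,cv2.resize(im[:,:,::-1],None,fx=s,fy=s,interpolation=cv2.INTER_CUBIC))
E
python3 - <<'E'
from h import *
s=get_state();print(s)
for c in("scene","side"):
    im=imaging.read_camera(c);save(f"pics/{c}0.png",im,1.25);i=imaging.camera_info(c)
    T=np.array(i["world_to_cam"]);print(c,i["fx"],i["k1"],-T[:3,:3].T@T[:3,3],T[2,:3])
    for q in("press","pinned_bar","plain_bar","knob_top","pin","ring_gauge","setup_block","loupe"):
        print(q,[(np.round(d["extent"]).astype(int).tolist(),round(d["conf"],2)) for d in spotter.spot_in(c,q)[:4]])
E
```

```text
pics
{'clock': 0.0, 'joint_pos': array([-1.35059861e+00,  3.14025911e-01,  4.49648775e-02,  1.30359571e+00,
        3.39454523e-06,  1.43118323e+00]), 'qvel': array([ 0.00019189, -0.00091026,  0.00100827, -0.00015098, -0.00108435,
       -0.00045643]), 'tau': array([-1.94673892e-03, -4.80625892e+01,  2.98534673e+01,  1.92135468e-02,
       -3.51263161e-04, -1.04078959e-07]), 'tcp_pos': array([ 0.20232696, -0.53767617,  0.23038859]), 'orientation': array([-9.29522950e-04,  9.83860199e-01,  1.78936426e-01, -3.57742581e-05]), 'wrist_force': array([-0.41342139,  0.75629568,  0.25331062]), 'ft_torque': array([-0.01048709, -0.00394887, -0.03581612]), 'finger_gap': 0.08512485747129091}
scene 473.1844100447889 0.018592253898652367 [-0.1798032  -0.9395199   0.72458396] [ 0.53656027  0.71504509 -0.4481223 ]
press [([274, 152, 337, 222], 0.96), ([370, 286, 390, 296], 0.34)]
pinned_bar [([310, 280, 334, 295], 0.73), ([350, 309, 394, 324], 0.64), ([395, 253, 406, 263], 0.48)]
plain_bar []
knob_top [([301, 153, 313, 176], 0.63)]
pin []
ring_gauge []
setup_block [([246, 177, 264, 191], 0.55)]
loupe []
side 495.53961336702264 0.017624235665812216 [0.32767536 1.158712   0.70917836] [ 0.14002374 -0.88835606 -0.4372835 ]
press [([234, 211, 338, 289], 0.68)]
pinned_bar [([329, 217, 351, 236], 0.75), ([299, 194, 329, 212], 0.69), ([355, 182, 384, 197], 0.69), ([358, 204, 389, 219], 0.63)]
plain_bar []
knob_top [([261, 213, 278, 243], 0.77), ([232, 216, 339, 290], 0.48)]
pin [([233, 218, 340, 290], 0.45)]
ring_gauge [([278, 321, 305, 350], 0.58)]
setup_block [([278, 320, 306, 347], 0.65)]
loupe [([345, 313, 360, 331], 0.79)]
```

View pics/scene0.png

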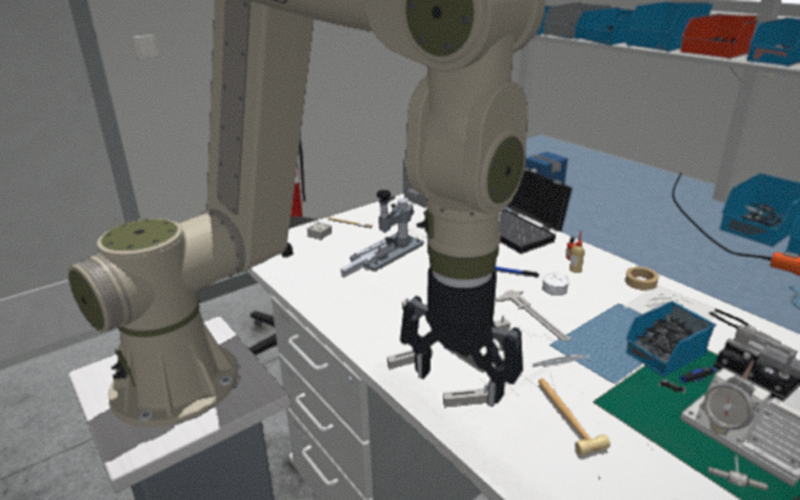

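View pics/side0.png

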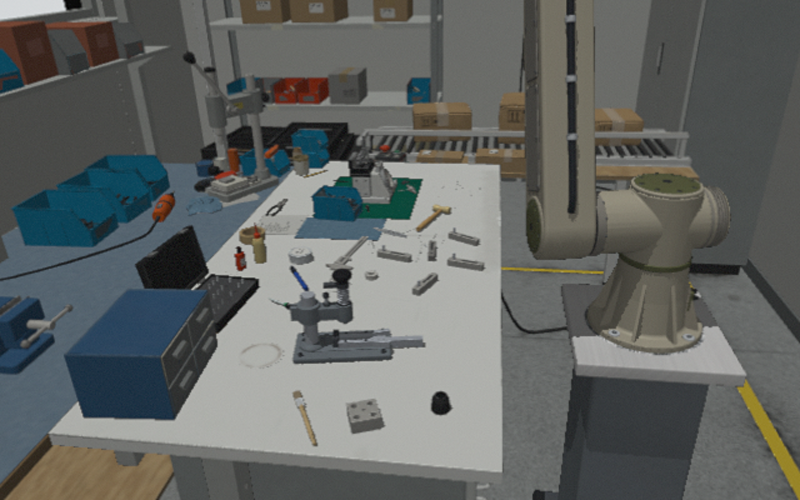

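The side picture shows the press at about (345,320), and five bars at (425,283), (393,254), (432,250), (465,237) and (465,262), in 1.25x pixels. I'll enlarge that area to see which ones carry pins and work out where they are.

Run:
```python
from h import *
i=imaging.camera_info("side");im=imaging.read_camera("side")
save("pics/sidecrop.png",im[172:292,225:395],4.6)
for px in [(340,227),(314,203),(346,200),(371,190),(373,211)]: print(px,ray(i,[px],0.01).round(3))
print("press pts knob",ray(i,[(273,217)],.173).round(3))
```

```text
(340, 227) [[ 0.464 -0.105  0.01 ]]
(314, 203) [[ 0.564 -0.257  0.01 ]]
(346, 200) [[ 0.463 -0.288  0.01 ]]
(371, 190) [[ 0.387 -0.373  0.01 ]]
(373, 211) [[ 0.373 -0.217  0.01 ]]
press pts knob [[0.594 0.156 0.173]]
```

View pics/sidecrop.png

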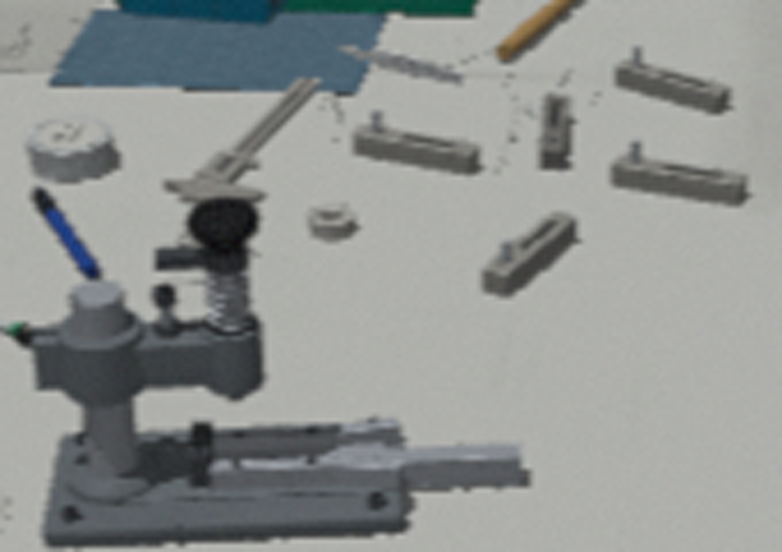

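Four bars carry a pin: side pixels (340,227), (373,211), (314,203) and (371,190), at y = -0.105, -0.217, -0.257 and -0.373. The bar at (346,200) is plain. The leftmost pinned bar is (340,227), and in the crop its pin shows clearly at the end nearer the press (505,250). That is the one to take, so I'll go above it.

play_rows(moves=[{"claw": 8.5,"delta_pos": [39,-31,-5],"twist": 0},{"claw": 8.5,"delta_pos": [39,-31,-5],"twist": 0},{"claw": 8.5,"delta_pos": [39,-31,-5],"twist": 0},{"claw": 8.5,"delta_pos": [39,-31,-5],"twist": 0},{"claw": 8.5,"delta_pos": [39,-31,-5],"twist": 0},{"claw": 8.5,"delta_pos": [39,-31,-5],"twist": 0},{"claw": 8.5,"delta_pos": [39,-31,-5],"twist": 0},{"claw": 8.5,"delta_pos": [39,-31,-5],"twist": 0},{"claw": 8.5,"delta_pos": [39,-31,-5],"twist": 0},{"claw": 8.5,"delta_pos": [39,-31,-5],"twist": 0},{"claw": 8.5,"delta_pos": [39,-31,-5],"twist": 0},{"claw": 8.5,"delta_pos": [39,-31,-5],"twist": 0}])

```text
clock: 2.45
tcp_pos: [0.4578, -0.1121, 0.2812]
orientation: [0.0, 0.984, 0.178, -0.0]
wrist_force: [-0.3, 0.8, 0.3]
finger_gap: 0.0848
```

Run:
```python
from h import *
s=get_state();print(s["clock"],s["tcp_pos"],s["orientation"],s["joint_pos"])
i=imaging.camera_info("wrist");im=imaging.read_camera("wrist");save("pics/w1.png",im,1.25)
T=np.array(i["world_to_cam"]);print(i["fx"],-T[:3,:3].T@T[:3,3],T[:3,:3].round(3))
print([(np.round(d["extent"]).tolist(),d["conf"]) for d in spotter.spot_in("wrist","pinned_bar")])
for d in spotter.spot_in("wrist","pinned_bar")[:4]:
    e=d["extent"];print(ray(i,[((e[0]+e[2])/2,(e[1]+e[3])/2)],.015).round(4))
np.save("w1.npy",im)
```

```text
2.45 [ 0.45776929 -0.112075    0.28117214] [ 2.88969394e-05  9.84107282e-01  1.77574869e-01 -1.46985488e-04] [-4.10542009e-01  1.00831514e-01 -9.99709796e-02  1.37020615e+00
 -2.11378560e-04  2.37400745e+00]
343.0461598096169 [ 0.52189887 -0.08797171  0.42378671] [[ 0.348 -0.938 -0.001]
 [-0.903 -0.335  0.27 ]
 [-0.254 -0.093 -0.963]]
[([348.0, 215.0, 398.0, 276.0], 0.88), ([466.0, 247.0, 515.0, 285.0], 0.64), ([283.0, 122.0, 347.0, 182.0], 0.58)]
[[ 0.3775 -0.2204  0.015 ]]
[[ 0.404  -0.3771  0.015 ]]
[[ 0.4647 -0.1082  0.015 ]]
```

View pics/w1.png

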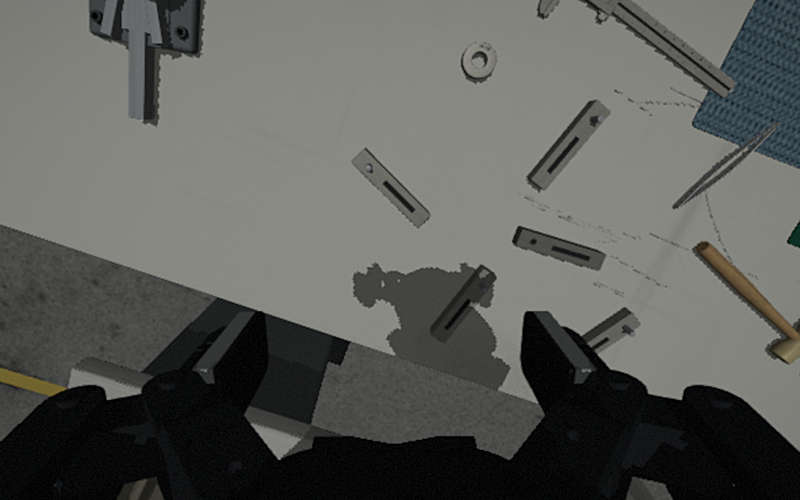

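The picture shows the target bar at (390,187), with its pin at the upper-left end (368,168). The press rail is at the top left, around (142,90). Both are in 1.25x pixels. Next I'll segment the bar and work out the grasp.

Run:
```python
from h import *
i=imaging.camera_info("wrist");im=np.load("w1.npy")
x0,y0,x1,y1=275,112,352,190
g=cv2.GaussianBlur(im,(3,3),0)[y0:y1,x0:x1].astype(int).sum(2)/3
t=np.median(g); m=(g<t-16).astype(np.uint8); print(t,g.min())
m=cv2.morphologyEx(m,cv2.MORPH_CLOSE,np.ones((5,5)))
n,l,st,c=cv2.connectedComponentsWithStats(m);k=1+st[1:,4].argmax();print(st[k])
cs,_=cv2.findContours((l==k).astype(np.uint8),cv2.RETR_EXTERNAL,cv2.CHAIN_APPROX_NONE)
pts=ray(i,cs[0].reshape(-1,2)+[x0,y0],0.014)[:,:2]
r=cv2.minAreaRect((pts*1000).astype(np.float32));print("seg",r);print(cv2.boxPoints(r).round(1))
p=ray(i,np.array([(353,155),(365,148),(430,213),(419,226)])/1.25,.017)[:,:2]
print("eye",p.round(4),p.mean(0)); a=(p[0]+p[1])/2;b=(p[2]+p[3])/2;d=a-b;print(np.linalg.norm(d),np.degrees(np.arctan2(d[1],d[0])))
print("pinbase",ray(i,[(371/1.25,170/1.25)],.017))
r=ray(i,np.array([(130,118),(147,119),(128,45),(145,45)])/1.25,.02);print("rail",r.round(4))
```

```text
135.66666666666666 21.666666666666668
[   6    6   64   65 1338]
seg ((465.0885314941406, -106.2120361328125), (92.45797729492188, 21.05923843383789), 65.59510040283203)
[[ 436.4 -144. ]
 [ 455.6 -152.7]
 [ 493.8  -68.5]
 [ 474.6  -59.8]]
eye [[ 0.4824 -0.0612]
 [ 0.4923 -0.0695]
 [ 0.4563 -0.1487]
 [ 0.4406 -0.1435]] [ 0.46791224 -0.10571483]
0.08961689547464197 64.2837411323737
pinbase [[ 0.47520845 -0.08151834  0.017     ]]
rail [[0.4434 0.1384 0.02  ]
 [0.4479 0.1238 0.02  ]
 [0.5032 0.1517 0.02  ]
 [0.5083 0.1379 0.02  ]]
```

play_rows(force=60, moves=[{"claw": 6,"delta_pos": [-0.5,1.1,5],"twist": -10},{"claw": 6,"delta_pos": [-0.5,1.1,10],"twist": -20},{"claw": 6,"delta_pos": [-0.5,1.1,15],"twist": -30},{"claw": 6,"delta_pos": [-0.5,1.1,19],"twist": -40},{"claw": 6,"delta_pos": [-0.5,1.1,22],"twist": -45},{"claw": 6,"delta_pos": [-0.5,1.1,24],"twist": -45},{"claw": 6,"delta_pos": [-0.5,1.1,24],"twist": -45}])

```text
clock: 3.48
tcp_pos: [0.456, -0.1226, 0.0399]
orientation: [-0.001, 0.841, 0.541, -0.001]
wrist_force: [-0.6, 0.2, 0.6]
finger_gap: 0.0597
```

Run:
```python
from h import *
i=imaging.camera_info("wrist");im=imaging.read_camera("wrist");save("pics/w2.png",im,1.25)
s=get_state();print(s["tcp_pos"],s["orientation"],s["joint_pos"])
```

```text
[ 0.45700134 -0.1229486   0.04105261] [-5.52801175e-04  8.40683982e-01  5.41525597e-01 -4.06247723e-04] [-4.32609888e-01  2.70946328e-01 -5.16846495e-01  7.84372393e-01
 -9.29867920e-05  1.56448101e+00]
```

View pics/w2.png

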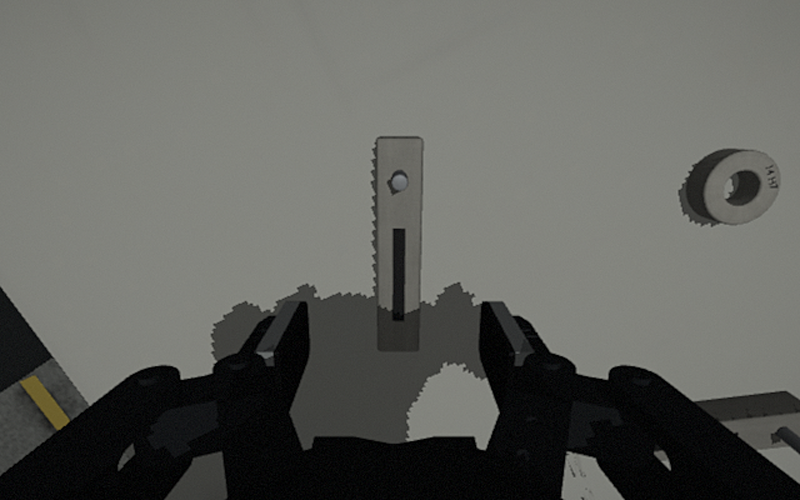

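The bar is aligned with the tool, its centre line at x≈399 midway between the fingers (305 and 482) and the pin ahead at (399,182). I'll go down and grip it.

play_rows(force=60, moves=[{"claw": 6,"delta_pos": [0,0.1,2.5],"twist": 0},{"claw": 6,"delta_pos": [0,0.1,3.6],"twist": 0},{"claw": 6,"delta_pos": [0,0.1,3.7],"twist": 0},{"claw": 1,"delta_pos": [0,0.1,3.7],"twist": 0},{"claw": 1,"delta_pos": [0,0.1,3.7],"twist": 0},{"claw": 1,"delta_pos": [0,0.1,3.7],"twist": 0},{"claw": 1,"delta_pos": [0,0.1,3.7],"twist": 0},{"claw": 1,"delta_pos": [0,0.1,3.7],"twist": 0}])

```text
clock: 4.53
tcp_pos: [0.459, -0.1235, 0.0052]
orientation: [0.001, 0.84, 0.542, 0.0]
wrist_force: [-1.4, 0.0, 5.9]
finger_gap: 0.0165
```

play_rows(moves=[{"claw": 1,"delta_pos": [0,0,-3],"twist": 0},{"claw": 1,"delta_pos": [0,0,-8],"twist": 0},{"claw": 1,"delta_pos": [4,-3,-13],"twist": 9},{"claw": 1,"delta_pos": [8,-6,-15.5],"twist": 18},{"claw": 1,"delta_pos": [12,-9,-15.5],"twist": 27},{"claw": 1,"delta_pos": [16,-12,-15.5],"twist": 36},{"claw": 1,"delta_pos": [20.4,-14.8,-15.5],"twist": 45},{"claw": 1,"delta_pos": [20.4,-14.8,-15.5],"twist": 53},{"claw": 1,"delta_pos": [20.4,-14.8,-15.5],"twist": 53},{"claw": 1,"delta_pos": [20.4,-14.8,-15.5],"twist": 53}])

```text
clock: 5.78
tcp_pos: [0.4079, 0.1233, 0.1592]
orientation: [0.0, 0.994, 0.111, -0.0]
wrist_force: [0.4, 0.0, -1.7]
finger_gap: 0.0163
```

Run:
```python
from h import *
i=imaging.camera_info("wrist");s=get_state();im=imaging.read_camera("wrist");save("pics/w3.png",im,1.25);np.save("w3.npy",im)
import json;json.dump({k:np.array(v).tolist() for k,v in i.items()},open("w3.json","w"))
print(s["tcp_pos"],s["orientation"],s["joint_pos"],s["finger_gap"])
```

```text
[0.40785917 0.12329822 0.15924485] [ 8.59863796e-05  9.93855597e-01  1.10684419e-01 -5.92940029e-05] [ 1.04819458e-01  6.51476694e-02 -4.42957849e-01  1.06280835e+00
 -1.72692027e-04  3.02458877e+00] 0.016301593126460047
```

View pics/w3.png

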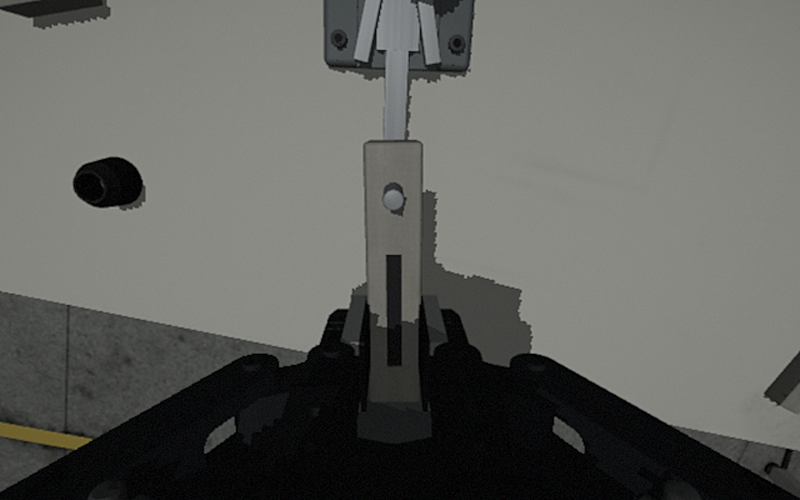

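The bar is held straight, pin forward and up at (393,198). The rail shows at (397,95), the foot's front edge runs (326,66)–(470,69), and the loupe is at (108,182), all in 1.25x pixels. Next I'll measure the press yaw and lateral line.

Run:
```python
from h import *
im=np.load("w3.npy");c=im[0:115,250:390].astype(float)
c=np.clip(c*1.5,0,255).astype(np.uint8);save("pics/w3c.png",c,5)
g=cv2.cvtColor(im,cv2.COLOR_RGB2GRAY)
for r in range(62,112,8): print(r,g[r,302:334].tolist())
for r in (10,30,45): print(r,g[r,255:270].tolist(),g[r,368:384].tolist())
for col in (270,280,290,340,350,360,370): print(col,g[46:62,col].tolist())
```

```text
62 [77, 125, 146, 145, 126, 80, 110, 143, 132, 128, 129, 128, 130, 130, 133, 133, 134, 133, 132, 131, 128, 129, 132, 108, 62, 64, 67, 62, 58, 62, 63, 62]
70 [135, 136, 135, 138, 138, 116, 112, 135, 130, 124, 125, 126, 129, 129, 131, 131, 133, 130, 131, 128, 126, 126, 136, 103, 48, 58, 108, 141, 137, 136, 135, 135]
78 [134, 137, 135, 137, 139, 122, 119, 133, 128, 124, 125, 126, 125, 127, 127, 131, 130, 131, 127, 126, 126, 126, 124, 96, 60, 59, 80, 123, 141, 134, 137, 134]
86 [137, 137, 137, 139, 121, 111, 128, 128, 126, 124, 122, 124, 125, 124, 126, 128, 129, 125, 126, 126, 125, 128, 104, 58, 56, 108, 138, 137, 136, 134, 136, 136]
94 [137, 137, 136, 140, 124, 121, 129, 127, 123, 120, 122, 123, 122, 121, 128, 125, 127, 126, 124, 122, 123, 126, 98, 57, 61, 83, 122, 139, 136, 138, 136, 136]
102 [136, 137, 139, 139, 114, 102, 126, 124, 117, 119, 120, 117, 121, 119, 125, 125, 123, 121, 123, 122, 122, 117, 89, 77, 123, 142, 139, 136, 137, 136, 137, 138]
110 [141, 142, 142, 142, 128, 120, 128, 125, 122, 120, 119, 120, 120, 122, 127, 125, 128, 126, 123, 123, 126, 101, 64, 63, 117, 150, 145, 1
[... 243 characters left out ...]
1, 73, 70, 60, 53, 30, 105, 144, 135, 131, 134, 134, 134]
45 [136, 136, 139, 127, 80, 52, 63, 74, 79, 79, 79, 79, 75, 80, 75] [75, 74, 71, 76, 70, 63, 53, 33, 103, 142, 137, 133, 134, 135, 133, 135]
270 [80, 69, 52, 61, 51, 42, 21, 32, 58, 64, 83, 124, 137, 136, 136, 136]
280 [80, 76, 68, 63, 54, 43, 31, 22, 49, 69, 56, 95, 142, 137, 135, 134]
290 [132, 137, 119, 49, 30, 30, 37, 29, 41, 64, 68, 66, 64, 86, 130, 132]
340 [102, 91, 82, 83, 74, 57, 24, 43, 68, 56, 33, 62, 66, 67, 65, 66]
350 [125, 121, 129, 119, 66, 26, 33, 23, 29, 20, 21, 45, 69, 67, 67, 63]
360 [73, 70, 70, 74, 73, 68, 60, 53, 49, 31, 19, 42, 71, 65, 57, 97]
370 [72, 73, 71, 74, 75, 72, 63, 59, 50, 40, 28, 51, 72, 65, 56, 96]
```

View pics/w3c.png

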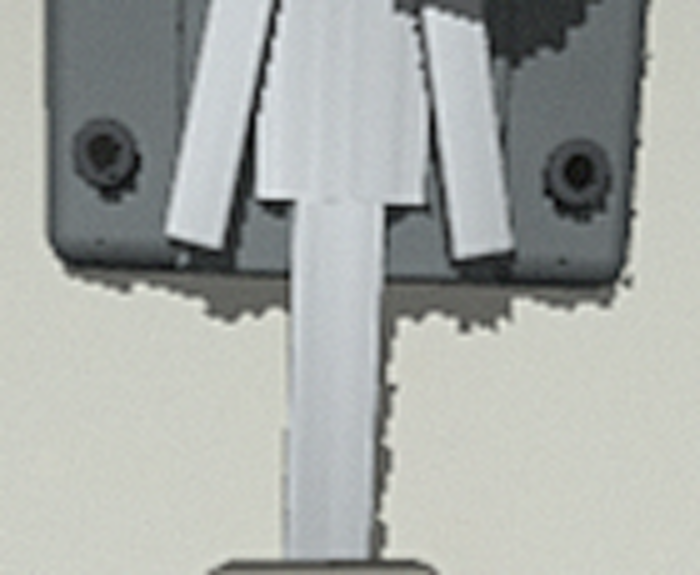

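Run:
```python
from h import *
import json
i=json.load(open("w3.json"))
f=lambda p,z: ray(i,np.array(p)/5+[250-.4,-.4],z)[:,:2]*1000
ang=lambda v: np.degrees(np.arctan2(v[1],v[0])).round(2)
L=f([(295,205),(287,555)],.02);R=f([(384,205),(370,555)],.02)
print("rail L",L.round(1),ang(L[0]-L[1]),"R",R.round(1),ang(R[0]-R[1]),"w",np.linalg.norm(L-R,axis=1))
G=f([(222,248),(456,260),(167,237),(515,248)],.028);print("guides",G.round(1),G[:2].mean(0),G[2:].mean(0),np.linalg.norm(G[0]-G[1]),np.linalg.norm(G[2]-G[3]),"perp",ang(G[0]-G[1])-90,ang(G[2]-G[3])-90)
S=f([(104,150),(579,172)],.018);print("screws",S.round(1),S.mean(0),ang(S[0]-S[1])-90)
F=f([(100,265),(600,283)],.014);print("foot",F,ang(F[0]-F[1])-90)
E=f([(48,100),(640,100)],.014);print("edges",E,np.linalg.norm(E[0]-E[1]),E.mean(0))
F=f([(258,200),(423,204)],.02);print("nestfloor front edge",F,ang(F[0]-F[1])-90,F.mean(0))
T=np.array([407.86,123.3]);print(ang(np.array([.993855597**2-.1107**2,2*.993855597*.11068])))
# bar edges at its height: grip underside ~ tip-?
```

```text
rail L [[515.  152.9]
 [464.4 143.2]] 10.91 R [[517.9 139.8]
 [467.3 130.2]] 10.64 w [13.48526763 13.24947684]
guides [[505.7 161.8]
 [511.7 127.6]
 [505.4 170.1]
 [515.2 119.5]] [508.71383049 144.70168024] [510.32150257 144.75718032] 34.73880093749132 51.53826630594438 perp 9.879999999999995 10.930000000000007
screws [[516.5 182.9]
 [529.2 111.9]] [522.8236251  147.40341636] 10.170000000000002
foot [[500.75562877 181.09367809]
 [515.25965732 104.24212051]] 10.689999999999998
edges [[522.0409103  193.12521288]
 [541.72786674 105.0657521 ]] 90.23328037711187 [531.88438852 149.09548249]
nestfloor front edge [[514.43846287 158.53670476]
 [519.34750884 134.02608642]] 11.329999999999998 [516.89298585 146.28139559]
12.71
```

Run:
```python
from h import *
import json
i=json.load(open("w3.json"));T=np.array([407.86,123.3]);a=np.radians(12.71);u=np.array([np.cos(a),np.sin(a)]);n=np.array([-u[1],u[0]])
for nm,p,z in (("front L",(364.5,143),.171),("front R",(422.5,143),.171),("low L",(367.5,290),.171),("low R",(421.5,290),.171),("pin top",(393.5,198),.187)):
    q=ray(i,[np.array(p)/1.25-.1],z)[0,:2]*1000-T;print(nm,(q@u).round(1),(q@n).round(1))
```

```text
front L 63.0 9.1
front R 62.9 -8.1
low L 16.2 9.1
low R 16.1 -8.6
pin top 49.2 0.5
```

play_rows(moves=[{"claw": 1,"delta_pos": [3,0,2],"twist": 2},{"claw": 1,"delta_pos": [6.1,0,5],"twist": 2},{"claw": 1,"delta_pos": [6.1,0,9],"twist": 2},{"claw": 1,"delta_pos": [6.1,0,12],"twist": 2},{"claw": 1,"delta_pos": [6.1,0,12.8],"twist": 2},{"claw": 1,"delta_pos": [6.1,0,12.8],"twist": 2},{"claw": 1,"delta_pos": [6.1,0,12.8],"twist": 2}])

```text
clock: 6.7
tcp_pos: [0.4687, 0.1369, 0.0326]
orientation: [0.0, 0.996, 0.092, 0.001]
wrist_force: [0.1, 0.2, -1.2]
finger_gap: 0.016
```

Run:
```python
from h import *
i=imaging.camera_info("wrist");s=get_state();im=imaging.read_camera("wrist");save("pics/w4.png",np.clip(im[:,120:520]*1.4,0,255).astype(np.uint8),1.4)
print(s["tcp_pos"],s["orientation"],s["joint_pos"],s["wrist_force"])
```

```text
[0.46868682 0.13689953 0.03262636] [1.12760697e-05 9.95718814e-01 9.24255017e-02 1.25279301e-03] [ 1.19656740e-01  3.03758516e-01 -4.95064738e-01  7.69469017e-01
 -9.04345201e-05  3.07613393e+00] [ 0.14487813  0.23150017 -1.21631876]
```

View pics/w4.png

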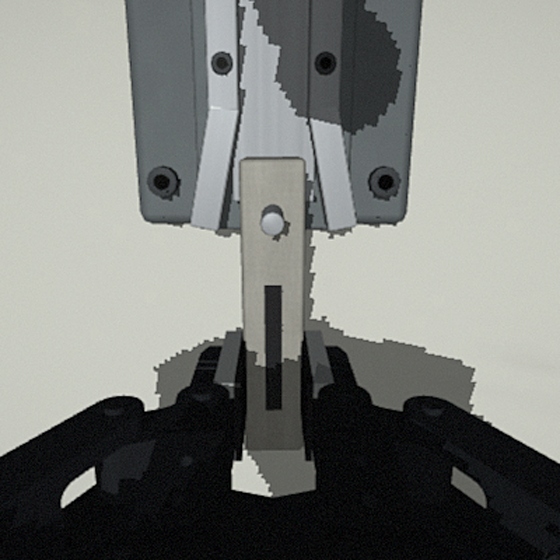

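Viewed from above, the bar (x≈273) is centred between the guides (screws at 220 and 325), with its front in the flared mouth. I'll lower it onto the rail.

play_rows(moves=[{"claw": 1,"delta_pos": [0,0,0.3],"twist": 0},{"claw": 1,"delta_pos": [0,0,0.5],"twist": 0},{"claw": 1,"delta_pos": [0,0,0.6],"twist": 0},{"claw": 1,"delta_pos": [0,0,0.65],"twist": 0},{"claw": 1,"delta_pos": [0,0,0.65],"twist": 0}])

```text
clock: 7.38
tcp_pos: [0.4673, 0.137, 0.0252]
orientation: [0.0, 0.996, 0.093, 0.0]
wrist_force: [-2.1, -0.4, 5.7]
finger_gap: 0.0162
```

play_rows(moves=[{"claw": 1,"delta_pos": [0.4,0,-0.05],"twist": 0},{"claw": 1,"delta_pos": [0.8,0,-0.05],"twist": 0},{"claw": 1,"delta_pos": [1.2,0,-0.05],"twist": 0},{"claw": 1,"delta_pos": [1.6,0,-0.05],"twist": 0},{"claw": 1,"delta_pos": [2.0,0,-0.05],"twist": 0},{"claw": 1,"delta_pos": [2.2,0,-0.05],"twist": 0},{"claw": 1,"delta_pos": [2.2,0,-0.05],"twist": 0}])

```text
clock: 8.25
tcp_pos: [0.4897, 0.1411, 0.0252]
orientation: [0.0, 0.996, 0.093, 0.0]
wrist_force: [-0.4, -0.5, 0.1]
finger_gap: 0.016
```

play_rows(force=30, moves=[{"claw": 4,"delta_pos": [0,0,0],"twist": 0},{"claw": 4,"delta_pos": [0,0,0],"twist": 0},{"claw": 4,"delta_pos": [0,0,0],"twist": 0},{"claw": 4,"delta_pos": [0,0,-3],"twist": 0},{"claw": 4,"delta_pos": [0,0,-5],"twist": 0},{"claw": 0,"delta_pos": [-2.5,0,-5],"twist": 0},{"claw": 0,"delta_pos": [-4.8,0,-5],"twist": 0},{"claw": 0,"delta_pos": [-4.8,0,-5],"twist": 0},{"claw": 0,"delta_pos": [-4.8,0,-2],"twist": 0},{"claw": 0,"delta_pos": [-4.8,0,-0.45],"twist": 0},{"claw": 0,"delta_pos": [-4.8,0,-0.45],"twist": 0}])

```text
clock: 9.62
tcp_pos: [0.4418, 0.1322, 0.0289]
orientation: [0.0, 0.996, 0.092, -0.001]
wrist_force: [0.3, -0.5, 0.2]
finger_gap: -0.0
```

Run:
```python
from h import *
i=imaging.camera_info("wrist");s=get_state();im=imaging.read_camera("wrist");save("pics/w5.png",np.clip(im[:,120:520]*1.4,0,255).astype(np.uint8),1.4)
print(s["tcp_pos"],s["orientation"],s["wrist_force"],s["finger_gap"])
```

```text
[0.4417896  0.13216325 0.02887044] [ 6.46116493e-05  9.95715378e-01  9.24677658e-02 -7.71161983e-04] [ 0.27454435 -0.47524144  0.16612403] -1.7380763867716672e-05
```

View pics/w5.png

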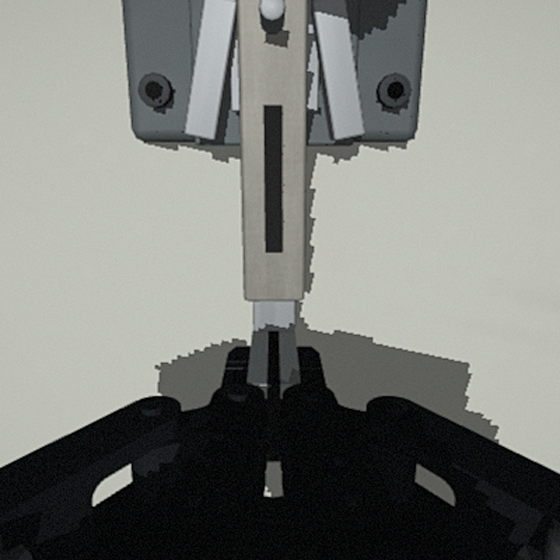

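The bar sits straight in the mouth with the closed fingers behind it, its rear end at (272,297). I'll push it along the rail.

play_rows(moves=[{"claw": 0,"delta_pos": [0.5,0,-0.1],"twist": 0},{"claw": 0,"delta_pos": [1.0,0,-0.1],"twist": 0},{"claw": 0,"delta_pos": [1.5,0,-0.1],"twist": 0},{"claw": 0,"delta_pos": [2.0,0,-0.1],"twist": 0},{"claw": 0,"delta_pos": [2.5,0,-0.1],"twist": 0},{"claw": 0,"delta_pos": [3.0,0,-0.1],"twist": 0},{"claw": 0,"delta_pos": [3.5,0,-0.1],"twist": 0},{"claw": 0,"delta_pos": [4.0,0,-0.1],"twist": 0},{"claw": 0,"delta_pos": [4.5,0,-0.1],"twist": 0},{"claw": 0,"delta_pos": [5.0,0,-0.1],"twist": 0},{"claw": 0,"delta_pos": [5.5,0,-0.1],"twist": 0},{"claw": 0,"delta_pos": [5.5,0,-0.1],"twist": 0}])

```text
clock: 11.18
tcp_pos: [0.4969, 0.1425, 0.0308]
orientation: [-0.0, 0.996, 0.092, 0.001]
wrist_force: [-0.3, 0.4, -0.2]
finger_gap: -0.0004
```

play_rows(moves=[{"claw": 0,"delta_pos": [0.2,0,0],"twist": 0},{"claw": 0,"delta_pos": [0.4,0,0],"twist": 0},{"claw": 0,"delta_pos": [0.6,0,0],"twist": 0},{"claw": 0,"delta_pos": [0.8,0,0],"twist": 0},{"claw": 0,"delta_pos": [0.8,0,0],"twist": 0}])

```text
clock: 11.8
tcp_pos: [0.5043, 0.1439, 0.0308]
orientation: [0.0, 0.996, 0.092, 0.0]
wrist_force: [0.1, -0.0, -0.3]
finger_gap: -0.0001
```

play_rows(moves=[{"claw": 0,"delta_pos": [0.1,0,0],"twist": 0},{"claw": 0,"delta_pos": [0.2,0,0],"twist": 0},{"claw": 0,"delta_pos": [0.3,0,0],"twist": 0},{"claw": 0,"delta_pos": [0.3,0,0],"twist": 0}])

```text
clock: 12.3
tcp_pos: [0.507, 0.1444, 0.0308]
orientation: [0.0, 0.996, 0.092, 0.0]
wrist_force: [-0.7, 0.6, 0.7]
finger_gap: 0.0003
```

Run:
```python
from h import *
s=get_state();im=imaging.read_camera("wrist");save("pics/w6.png",np.clip(im[:,120:520]*1.4,0,255).astype(np.uint8),1.4)
print(s["tcp_pos"],s["wrist_force"])
```

```text
[0.50695921 0.14438993 0.03079269] [-0.70781107  0.59738476  0.67728824]
```

View pics/w6.png

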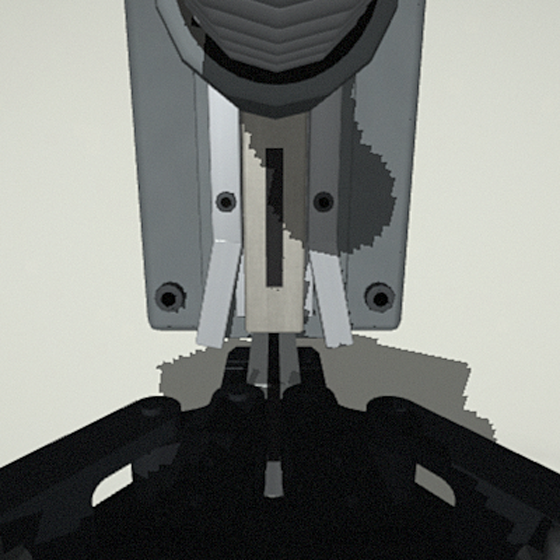

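The bar lies straight in the channel (x≈275) with its rear edge at y≈332, still a few mm short of home. I'll keep pushing until I feel the stop.

play_rows(moves=[{"claw": 0,"delta_pos": [0.1,0,0],"twist": 0},{"claw": 0,"delta_pos": [0.2,0,0],"twist": 0},{"claw": 0,"delta_pos": [0.2,0,0],"twist": 0}])

```text
clock: 12.72
tcp_pos: [0.5089, 0.1448, 0.0308]
orientation: [0.0, 0.996, 0.092, 0.0]
wrist_force: [-0.6, 0.3, 0.8]
finger_gap: -0.0001
```

play_rows(moves=[{"claw": 0,"delta_pos": [0.1,0,0],"twist": 0},{"claw": 0,"delta_pos": [0.2,0,0],"twist": 0},{"claw": 0,"delta_pos": [0.2,0,0],"twist": 0}])

```text
clock: 13.1
tcp_pos: [0.509, 0.1448, 0.0306]
orientation: [0.0, 0.996, 0.093, -0.001]
wrist_force: [-5.4, -1.8, 5.2]
finger_gap: 0.0
```

play_rows(moves=[{"claw": 0,"delta_pos": [0.1,0,0],"twist": 0},{"claw": 0,"delta_pos": [0.2,0,0],"twist": 0},{"claw": 0,"delta_pos": [0.2,0,0],"twist": 0},{"claw": 0,"delta_pos": [0.2,0,0],"twist": 0}])

```text
clock: 13.6
tcp_pos: [0.5091, 0.1448, 0.0303]
orientation: [0.0, 0.996, 0.093, -0.003]
wrist_force: [-10.7, -2.1, 8.2]
finger_gap: 0.0001
```

That is a rigid stop, and TCP press x ≈ -55 puts the bar's rear at about -44.5, so it is home. I'll back off and rise.

play_rows(moves=[{"claw": 0,"delta_pos": [-0.8,0,0],"twist": 0},{"claw": 0,"delta_pos": [-1.6,0,-0.5],"twist": 0},{"claw": 0,"delta_pos": [-5,0,-5],"twist": 0},{"claw": 0,"delta_pos": [-5,0,-11],"twist": 0},{"claw": 0,"delta_pos": [-5,0,-17],"twist": 0},{"claw": 0,"delta_pos": [-5,0,-18.5],"twist": 0},{"claw": 0,"delta_pos": [-5,0,-18.5],"twist": 0},{"claw": 0,"delta_pos": [-5,0,-18.5],"twist": 0}])

```text
clock: 14.6
tcp_pos: [0.4625, 0.1361, 0.214]
orientation: [0.0, 0.996, 0.092, -0.001]
wrist_force: [0.2, 0.1, 0.0]
finger_gap: 0.0
```

Run:
```python
from h import *
s=get_state();i=imaging.camera_info("wrist");im=imaging.read_camera("wrist")
print(s["tcp_pos"],s["orientation"],s["wrist_force"],s["joint_pos"])
side=imaging.read_camera("side");isd=imaging.camera_info("side")
for c,ii in(("wrist",i),("side",isd)):
    for d in spotter.spot_in(c,"knob_top")[:2]:
        e=d["extent"];print(c,np.round(e),d["conf"],ray(ii,[((e[0]+e[2])/2,(e[1]+e[3])/2)],.165).round(4))
print("exp",proj(i,[[.5928,.1607,.173]]),proj(isd,[[.5928,.1607,.173]]))
a=cv2.resize(im[:,100:540],None,fx=1.1,fy=1.1); b=cv2.resize(side[200:300,225:345],None,fx=2.6,fy=4.4)
b=cv2.resize(side[195:300,225:345],None,fx=2.6,fy=2.6)
b=cv2.copyMakeBorder(b,0,max(0,a.shape[0]-b.shape[0]),0,0,cv2.BORDER_CONSTANT)
save("pics/w7.png",np.hstack([a,b[:a.shape[0]]]))
```

```text
[0.46246771 0.13611833 0.21398963] [ 8.01190558e-05  9.95715374e-01  9.24608047e-02 -1.37378281e-03] [0.19953106 0.11053034 0.0303955 ] [ 1.19584042e-01  1.42570233e-01 -2.16265532e-01  1.21471145e+00
 -8.60294049e-05  3.07599053e+00]
wrist [300.   0. 332.  16.] 0.63 [[0.5729 0.1568 0.165 ]]
wrist [264.   0. 369. 187.] 0.3 [[0.5325 0.1489 0.165 ]]
side [259. 216. 277. 241.] 0.86 [[0.596  0.1983 0.165 ]]
exp [[315.4181044  -45.01776739]] [[272.85431599 217.93283541]]
```

View pics/w7.png

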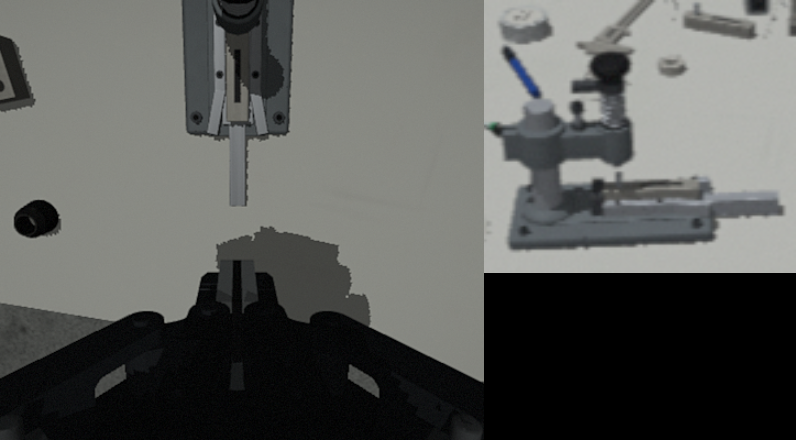

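The bar is home against the stop with the pin standing under the ram (side crop, 618,180). The knob shows where I calculated it, so I'll move above it.

play_rows(moves=[{"claw": 0,"delta_pos": [5,0,0],"twist": 0},{"claw": 0,"delta_pos": [10,0,0],"twist": 0},{"claw": 0,"delta_pos": [13.3,0,0],"twist": 0},{"claw": 0,"delta_pos": [13.3,0,2],"twist": 0},{"claw": 0,"delta_pos": [13.3,0,3.3],"twist": 0},{"claw": 0,"delta_pos": [13.3,0,3.5],"twist": 0},{"claw": 0,"delta_pos": [13.3,0,3.5],"twist": 0},{"claw": 0,"delta_pos": [13.3,0,3.5],"twist": 0}])

```text
clock: 15.8
tcp_pos: [0.5944, 0.1608, 0.1818]
orientation: [-0.0, 0.996, 0.093, 0.001]
wrist_force: [0.4, -0.3, -0.6]
finger_gap: -0.0001
```

Run:
```python
from h import *
s=get_state();print(s["tcp_pos"],s["orientation"],s["wrist_force"],s["joint_pos"])
side=imaging.read_camera("side");isd=imaging.camera_info("side");sc=imaging.read_camera("scene")
b=cv2.resize(side[175:295,215:345],None,fx=3,fy=3,interpolation=cv2.INTER_CUBIC)
c=cv2.resize(sc[120:240,250:380],None,fx=3,fy=3,interpolation=cv2.INTER_CUBIC)
save("pics/k.png",np.hstack([b,c]))
```

```text
[0.59441976 0.16081361 0.18179006] [-7.78363084e-07  9.95711636e-01  9.25080102e-02  7.78643019e-04] [ 0.37576493 -0.34536587 -0.59994346] [ 1.33961912e-01  4.08170232e-01  6.20635007e-02  1.22313357e+00
 -6.27755432e-05  3.09027353e+00]
```

View pics/k.png

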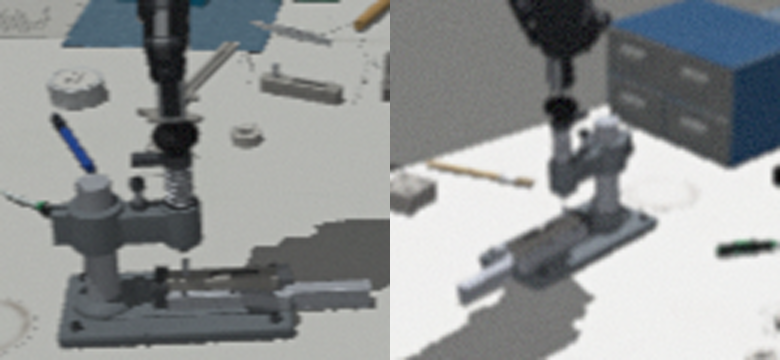

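The fingers are right over the knob in both views. I'll press in small steps and read the force as I go.

play_rows(moves=[{"claw": 0,"delta_pos": [-0.15,0,0.3],"twist": 0},{"claw": 0,"delta_pos": [-0.15,0,0.5],"twist": 0},{"claw": 0,"delta_pos": [-0.15,0,0.7],"twist": 0},{"claw": 0,"delta_pos": [-0.15,0,0.9],"twist": 0},{"claw": 0,"delta_pos": [-0.15,0,1.1],"twist": 0},{"claw": 0,"delta_pos": [-0.15,0,1.2],"twist": 0},{"claw": 0,"delta_pos": [-0.15,0,1.2],"twist": 0}])

```text
clock: 16.77
tcp_pos: [0.5927, 0.1605, 0.1689]
orientation: [0.0, 0.996, 0.093, 0.0]
wrist_force: [-1.5, -0.3, 4.1]
finger_gap: 0.0003
```

play_rows(moves=[{"claw": 0,"delta_pos": [0,0,0.15],"twist": 0},{"claw": 0,"delta_pos": [0,0,0.3],"twist": 0},{"claw": 0,"delta_pos": [0,0,0.45],"twist": 0},{"claw": 0,"delta_pos": [0,0,0.5],"twist": 0},{"claw": 0,"delta_pos": [0,0,0.5],"twist": 0}])

```text
clock: 17.4
tcp_pos: [0.5927, 0.1605, 0.164]
orientation: [0.0, 0.996, 0.092, 0.0]
wrist_force: [-2.8, -0.9, 6.0]
finger_gap: -0.0005
```

play_rows(moves=[{"claw": 0,"delta_pos": [0,0,0.1],"twist": 0},{"claw": 0,"delta_pos": [0,0,0.2],"twist": 0},{"claw": 0,"delta_pos": [0,0,0.3],"twist": 0},{"claw": 0,"delta_pos": [0,0,0.3],"twist": 0}])

```text
clock: 17.9
tcp_pos: [0.5927, 0.1605, 0.1615]
orientation: [0.0, 0.996, 0.093, 0.0]
wrist_force: [-2.7, -0.9, 8.1]
finger_gap: 0.0003
```

play_rows(moves=[{"claw": 0,"delta_pos": [0,0,0.05],"twist": 0},{"claw": 0,"delta_pos": [0,0,0.1],"twist": 0},{"claw": 0,"delta_pos": [0,0,0.15],"twist": 0},{"claw": 0,"delta_pos": [0,0,0.15],"twist": 0}])

```text
clock: 18.4
tcp_pos: [0.5927, 0.1605, 0.1601]
orientation: [0.0, 0.996, 0.093, 0.0]
wrist_force: [-3.2, -1.5, 8.8]
finger_gap: -0.0001
```

play_rows(moves=[{"claw": 0,"delta_pos": [0,0,0.05],"twist": 0},{"claw": 0,"delta_pos": [0,0,0.1],"twist": 0},{"claw": 0,"delta_pos": [0,0,0.1],"twist": 0}])

```text
clock: 18.77
tcp_pos: [0.5927, 0.1605, 0.1595]
orientation: [0.0, 0.996, 0.093, 0.001]
wrist_force: [-4.1, -0.2, 11.3]
finger_gap: -0.0003
```

play_rows(moves=[{"claw": 0,"delta_pos": [0,0,0.05],"twist": 0},{"claw": 0,"delta_pos": [0,0,0.1],"twist": 0},{"claw": 0,"delta_pos": [0,0,0.1],"twist": 0}])

```text
clock: 19.15
tcp_pos: [0.5927, 0.1605, 0.1594]
orientation: [0.0, 0.996, 0.093, 0.001]
wrist_force: [-6.1, -1.4, 15.5]
finger_gap: -0.0
```

The ram has bottomed: it stays at z = 0.1594 while the force climbs 4.2 N for 1 mm of command. Just before the stop the force was about 9 N. I'll add 0.8 mm to bring the stop to about 10 N and hold.

play_rows(moves=[{"claw": 0,"delta_pos": [0,0,0.04],"twist": 0},{"claw": 0,"delta_pos": [0,0,0.08],"twist": 0},{"claw": 0,"delta_pos": [0,0,0.08],"twist": 0},{"claw": 0,"delta_pos": [0,0,0.08],"twist": 0}])

```text
clock: 19.65
tcp_pos: [0.5928, 0.1605, 0.1594]
orientation: [0.0, 0.996, 0.093, 0.001]
wrist_force: [-6.7, -2.3, 19.4]
finger_gap: 0.0001
```

play_rows(moves=[{"claw": 0,"delta_pos": [0,0,0],"twist": 0},{"claw": 0,"delta_pos": [0,0,0],"twist": 0},{"claw": 0,"delta_pos": [0,0,0],"twist": 0},{"claw": 0,"delta_pos": [0,0,0],"twist": 0},{"claw": 0,"delta_pos": [0,0,0],"twist": 0},{"claw": 0,"delta_pos": [0,0,0],"twist": 0},{"claw": 0,"delta_pos": [0,0,0],"twist": 0},{"claw": 0,"delta_pos": [0,0,0],"twist": 0}])

```text
clock: 20.65
tcp_pos: [0.5928, 0.1605, 0.1594]
orientation: [0.0, 0.996, 0.093, 0.001]
wrist_force: [-7.2, -0.8, 19.0]
finger_gap: 0.0003
```

play_rows(moves=[{"claw": 0,"delta_pos": [0,0,-0.4],"twist": 0},{"claw": 0,"delta_pos": [0,0,-0.9],"twist": 0},{"claw": 0,"delta_pos": [0,0,-1.4],"twist": 0},{"claw": 0,"delta_pos": [0,0,-1.9],"twist": 0},{"claw": 0,"delta_pos": [0,0,-2.5],"twist": 0},{"claw": 0,"delta_pos": [0,0,-5],"twist": 0},{"claw": 0,"delta_pos": [-4,0,-8],"twist": 0},{"claw": 0,"delta_pos": [-9,0,-8],"twist": 0},{"claw": 0,"delta_pos": [-13,0,-8],"twist": 0},{"claw": 0,"delta_pos": [-13,0,-8],"twist": 0},{"claw": 0,"delta_pos": [-13,0,-8],"twist": 0}])

```text
clock: 22.02
tcp_pos: [0.4659, 0.1367, 0.2369]
orientation: [-0.0, 0.996, 0.092, 0.001]
wrist_force: [0.6, -0.2, -0.3]
finger_gap: -0.0001
```

Run:
```python
from h import *
s=get_state();print(s["clock"],s["tcp_pos"],s["wrist_force"])
side=imaging.read_camera("side");isd=imaging.camera_info("side")
save("pics/end.png",np.hstack([cv2.resize(side[195:300,225:345],None,fx=3.2,fy=3.2,interpolation=cv2.INTER_CUBIC),cv2.resize(side[195:300,225:345][60:100,20:100],(384,336),interpolation=cv2.INTER_CUBIC)]))
for q in("knob_top","pinned_bar"): print(q,[(np.round(d["extent"]).tolist(),round(d["conf"],2)) for d in spotter.spot_in("side",q)[:5]])
```

```text
22.025 [0.46587569 0.13665253 0.23685271] [ 0.62528683 -0.1677143  -0.25252538]
knob_top [([259.0, 214.0, 280.0, 242.0], 0.86)]
pinned_bar [([300.0, 200.0, 330.0, 209.0], 0.78), ([271.0, 263.0, 306.0, 273.0], 0.69), ([356.0, 208.0, 386.0, 220.0], 0.65), ([361.0, 184.0, 386.0, 198.0], 0.59)]
```

Run:
```python
from h import *
i=imaging.camera_info("side");o=np.array([.5633,.1551]);u=np.array([.9826,.1857]);n=np.array([-.1857,.9826])
P=[[*(o+u*x+n*y),z] for x in(-.045,.045) for y in(-.009,.009) for z in(.028,.037)]
print(proj(i,P).round(0).tolist()); w=imaging.camera_info("wrist");imaging.read_camera("wrist")
for d in spotter.spot_in("wrist","pinned_bar")[:3]:
    e=d["extent"];print(e,d["conf"])
print("exp rear",proj(w,P[:4]).round(0).tolist())
print(env.hand_in(), get_state()["clock"])
```

```text
[[307.0, 267.0], [307.0, 264.0], [307.0, 271.0], [307.0, 268.0], [271.0, 268.0], [271.0, 265.0], [270.0, 272.0], [270.0, 269.0]]
[303.6, 43.1, 329.1, 117.0] 0.95
[559.3, 256.4, 623.4, 324.7] 0.87
exp rear [[325.0, 114.0], [325.0, 115.0], [306.0, 114.0], [306.0, 115.0]]
the job is handed in; nothing more can be done
the job is handed in; nothing more can be done
```

The pinned bar is loaded and pressed, and the job was handed in at about 22 s on the robot's clock. The hand-in gave no verdict.

- **Bar:** I took the leftmost of the four pinned bars and laid it on the rail pin end first, pin up. I then pushed it in until the end stop held it rigidly at about 10 N. Afterwards the detector boxes in the side and wrist pictures matched the home pose to within a few pixels.
- **Pressing:** The ram bottomed after about 13.6 mm of stroke, at a TCP height of 0.1594 m. It stayed there while the force rose from 11 to 19 N. Spring and pin took about 9 N, so the stop carried about 10 N. It was held there for just over 1 s.
- **Release:** I raised the gripper straight up and retreated; the wrist force read about 0. The knob was detected back at its starting position in the side picture, so the ram is up.

**Not checked or off:**
- I could not view the last picture because the limit of 12 had been reached, so the final check rests on detector boxes compared with the calculated position.
- I judged the pin's depth only from the stroke, not by seeing it.
- While pressing, the wrist also read about 7 N sideways.
- The fingers read 16 mm on the 18 mm bar, but the bar sat straight in the grip.

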